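Free the blocked drawer and store the vial

ROBOT

A 6-joint arm with a two-finger parallel gripper is mounted at the origin on the work surface. World frame = base frame: x ahead of the robot, y to its left, z up, the work surface at z = 0. Lengths are in m, angles in degrees, forces in N, time in s.
With the tool pointing down it reaches from about 0.25 to 0.725 m from the base axis. Payload 9.7 kg.
Tool frame: the origin (TCP) lies midway between the tips of the shut fingers; the grasp point (between the pads) lies 19 mm behind it (bot.grasp_offset is the distance from the TCP to the grasp point, in m); z points along the fingers, x is the direction in which the jaws open and shut, and the axes are right-handed (so a half turn about z gives the same grasp; the last joint's range is limited). The gripper opens to 85 mm and grips with 20 to 120 N. Pads are 22 mm wide; open, the fingers measure 114 mm over their backs; the gripper's body (76 mm by 85 mm) begins 54 mm behind the grasp point. The pads swing forward as they close: fully open they stand 13 mm farther back than shut.
Start: joints at [-76.089, 4.979, 10.078, 95.1, 0, 90], TCP at [0.132, -0.534, 0.231] pointing down, gripper open.
Joint ranges: [-179.16, 179.16], [-48.56, 103.87], [-65.8, 70.77], [-126.05, 130.52], [-82.76, 87.17], [-180, 180]. Speed limits (degrees/s): [127.2, 127.2, 147.25, 180, 180, 180].

INTERFACE

Orientations are given as [roll, pitch, yaw] about the fixed x, y, z axes, in that order (R = Rz(yaw) Ry(pitch) Rx(roll)).
In Python, from workcell import bot gives the robot as it stands.
- The arm moves only by the tool send_rows, never from a script. Its argument "targets" is a list of rows, each a list of 5 numbers: the closure, from 0 (fully open) to 1 (shut), then the shift along the world's x, y, z in mm, then the turn about the world's z in degrees. A call has 1 to 10 rows; each row is the pose to reach, as a shift and turn from the pose commanded when the call began; what a row does not reach only later rows make up. A row lasts 1/8 s, in which the tool goes at most 62.5 mm and 10.7 degrees, less where a joint would pass 70% of its speed; a pose out of reach is approached as far as the arm can. A call with a gripper value outside its range is refused whole. The fingers move at their own pace and stop on an object; "squeeze" is the grip in N (left out, the last holds). Time passes only in rows, so rows that repeat a pose let the fingers close. It gives the time, the measured TCP pose, the force and the opening at its end, in the units of the state.
- bot.get_obs(): the state, without advancing time (a new reading comes with each control period).
- bot.camera(name): name is "scene" or "top" or "wrist"; returns a dict with "pixels" (400x640x3 uint8, red, green, blue), "intrinsics" (3x3 intrinsics, pixels), "view" (4x4, takes a point from world to camera coordinates); the wrist camera has in their place "mount" (4x4, takes a point from camera to tool coordinates, whose origin is the TCP and whose axes are the tool frame's). Camera axes: x right, y down, z forward; pixel columns grow to the right and rows downward; lengths in m; the calibration is good to about 2 mm. A picture is of the moment at which its call begins: read the wrist's pose just before it. There is no depth.
- bot.job_done(): hands the job in, once; it reports no verdict.
The state is a dict: "time": time; "q": joint angles; "qd": joint speeds; "joint_efforts": joint torques, N m; "ee_pos": TCP position; "tcp_rot": TCP orientation; "wrist_force": force on the tool from outside, world axes, zero at the start; "torque": the same for the moment, N m; "opening": finger opening in m.
Only numpy, scipy, OpenCV 4.12 (cv2) and the standard library are available. Lean on these libraries where they do the work, as an engineer would, in place of code of your own. Each camera call takes 0.05 s, during which the arm holds its last target.

TASK

The metal transport canister lies in front of the right-hand drawer: first roll it along the bench into its outlined parking bay by pushing on its top, without gripping or lifting it. Then push the open left-hand drawer fully shut, which frees the right-hand one, and pull the right-hand drawer fully open. Last, stand the small glass vial gently upright on the floor of that open drawer and let go, with the canister still inside its outline, the left drawer still shut and the brown bottle and the foam tray left alone.

Things in the scene. Friction and masses are not known exactly. Their poses are not given: they have to be found in the camera images.
- canister: Metal canister, a smooth cylinder 60 mm across and 140 mm long, about 0.5 kg, lying on the bench before the right-hand drawer, which it blocks. Origin at its centre, 30 mm up; x is its axis; y and z turn as it rolls (z starts up). A fingertip on its top travels twice as far as the canister, so it rolls off after a short stroke; after a quick push the canister coasts on (about 45 mm from 0.2 m/s).
- bay: Parking bay: flat black rectangle outline on the bench, inside 202 mm (its x) by 96 mm (its y), line 6 mm, nothing to feel. Origin at its centre; x lies along the axis of the canister as it should be parked, z up. It lies 110 to 140 mm from the canister, straight along its rolling direction, to the robot's right.
- chest: Low grey chest fixed to the bench, 240 mm deep (x), 400 mm wide (y), 100 mm high; two drawers side by side, fronts to the robot. Origin at the centre of its underside; +x into the chest, away from the robot, +y left, z up. Drawers slide out along its -x. An interlock lets only one drawer out at a time: while the left is out, the right is locked.
- drawer_left (a joint): Left-hand drawer (+y): 0 shut, up to 0.14 m out. It starts 80 to 130 mm out. Slides with about 1 N friction and stays where it is left.
- drawer_right (a joint): Right-hand drawer (-y): 0 shut, up to 0.14 m out (its stop). Starts shut and is locked until the left one is shut. Slides with about 1 N friction and stays where it is left.
- drawer_left_handle (a point): Middle of the left drawer's handle: round bar 11 mm thick, 100 mm long along the chest's y, centre line 50 mm before the drawer front (44 mm gap behind it) and 65 mm above the bench; a post at 42 mm either side of the middle. Moves with the drawer; axes as the chest's.
- drawer_right_handle (a point): Middle of the right drawer's handle, the same as the left one's. Moves with the drawer; axes as the chest's.
- drawer_right_floor (a point): Point on the right drawer's floor, 19 mm above the bench, 53 mm behind the inner face of the drawer box's front wall and midway between its sides; moves with the drawer, axes as the chest's. Inside, the drawer is 158 mm wide (y); its sides stand 51 mm above the floor, its front 75 mm. When fully out, the chest's top edge lies 80 mm beyond this point.
- vial: Small upright glass vial with a metal cap: body 30 mm in diameter up to 40 mm, shoulder, cap 25 mm in diameter from 50 mm to the top at 60 mm; 40 g. Stands on the bench to the left of the chest. Origin at the centre of its underside; its z is its upright axis.
- amber_bottle: Bystander: brown glass bottle, 48 mm in diameter, 105 mm high, loose, to the right of the parking bay. Origin at the centre of its underside.
- foam_tray: Bystander: dark foam block 140 (x) x 100 x 45 mm holding vials, 65 mm high in all, loose, beyond the vial. Origin at the centre of its underside.
Things that resemble listed ones, but are neither listed nor needed, are in the scene too. What is shaped like the canister but green is not meant.

How it is judged:
By the outcome, as a careful person would: the job done as asked, in the order asked, and still so for the second after the job is handed in, with the robot touching nothing.
It also fails if it takes over 72 s, if anything falls off the work surface, if the arm or the gripper's body presses on something with over 40 N, if the wrist force passes 120 N, or if a joint passes its speed limit or range.

## Working session

There is one attempt and no reset: what is moved stays moved. The work goes in short steps, Python scripts to look and compute and a tool call to move; the robot and the scene stay as the last step left them, time stands still between calls to the robot, and variables do not carry over. Pictures are saved under pics/ and viewed, and the job is handed in when it is done.

Besides the shell and the picture viewer there is one more tool, called after "Request:" by a JSON object that holds its "api" and its "payload". send_rows: Moves the arm, as the interface text tells. Its arguments: {"type":"object","properties":{"targets":{"type":"array","items":{"type":"array","items":{"type":"number"}}},"squeeze":{"type":"number"}},"required":["targets"]}

```bash
mkdir -p pics; ls; cat > h.py <<'E'
import numpy as np, cv2
from workcell import bot
def snap(n,f):
    c=bot.camera(n); cv2.imwrite('pics/'+f,c['pixels'][:,:,::-1]); np.savez('pics/'+f+'.npz',K=c['intrinsics'],V=c.get('view',c.get('mount'))); return c
def crop(f,out,u0,v0,u1,v1,s):
    im=cv2.imread('pics/'+f)[v0:v1,u0:u1]; cv2.imwrite('pics/'+out,cv2.resize(im,None,fx=s,fy=s,interpolation=cv2.INTER_CUBIC))
def w(f,u,v,z):
    d=np.load('pics/'+f+'.npz');K=d['K'];V=d['V'];R=V[:3,:3];t=V[:3,3]
    o=-R.T@t;r=R.T@np.linalg.inv(K)@[u,v,1]
    return np.round(o+r*(z-o[2])/r[2],4)
def px(f,p):
    d=np.load('pics/'+f+'.npz');q=d['V'][:3,:3]@np.array(p)+d['V'][:3,3];q=d['K']@q;return np.round(q[:2]/q[2],1)
E
python3 - <<'E'
from h import *
snap('top','t0.png');snap('scene','s0.png')
o=bot.get_obs();print(o)
E
```

```text
pics
{'time': 0.1, 'q': array([-7.60880010e+01,  5.00941879e+00,  1.00397827e+01,  9.50989273e+01,
        1.54708304e-03,  9.00018782e+01]), 'qd': array([ 0.0727856 , -0.09978151,  0.01168792, -0.04663212,  0.01223072,
        0.07137802]), 'joint_efforts': array([-1.41759145e-03, -5.21560514e+01,  4.65654230e+01,  1.61026453e-02,
       -8.51222990e-05, -3.34756809e-07]), 'ee_pos': array([ 0.13219796, -0.53367583,  0.23064692]), 'tcp_rot': array([-1.79998455e+02,  6.85634341e-02, -7.60898792e+01]), 'wrist_force': array([ 0.21416602, -0.38764838, -0.37368764]), 'torque': array([ 0.01942341, -0.02769649, -0.00265374]), 'opening': 0.08541882815865336}
```

View pics/t0.png

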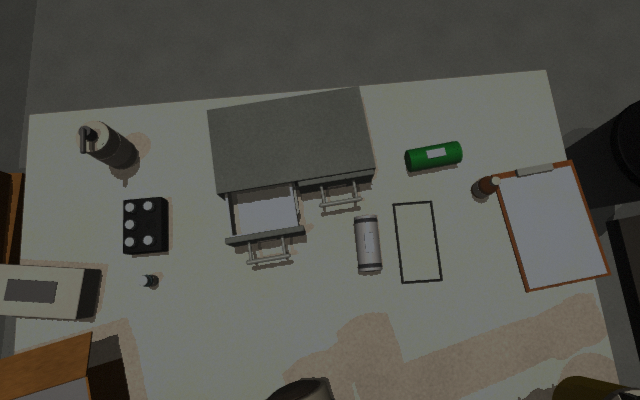

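View pics/s0.png

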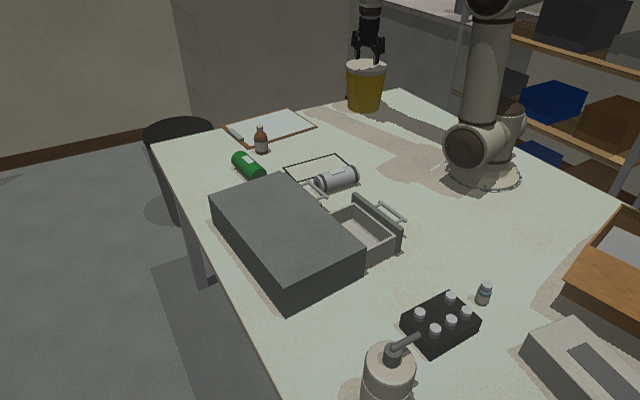

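The top view shows the silver canister at (368,243), the bay outline at (417,242), the green decoy at (433,156), the open left drawer at (265,215), the right handle at (340,201) and the vial at (150,281). The brown bottle is at (485,187), and the foam tray with its own vials is at (145,225). Things I could confuse:
- **Canister:** the silver one at (368,243) or the green one at (433,156). I choose the silver one.
- **Vial:** the lone one at (150,281) or the tray vials around (145,225). I choose the lone one.

```bash
python3 - <<'E'
from h import *
crop('t0.png','t0a.png',310,170,450,290,5.5)
crop('t0.png','t0b.png',200,80,380,270,3.1)
crop('t0.png','t0c.png',110,190,200,300,5)
E
```

```text
(no output)
```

View pics/t0a.png

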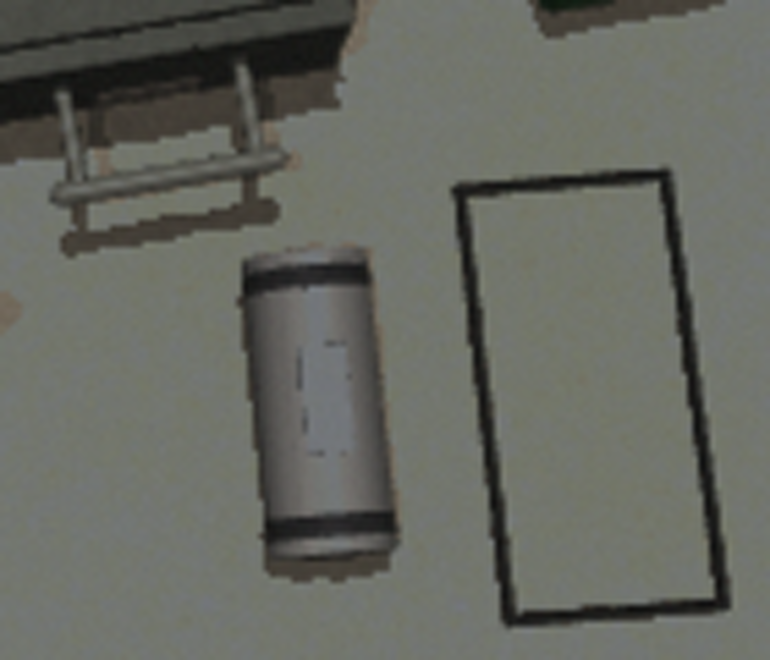

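View pics/t0b.png

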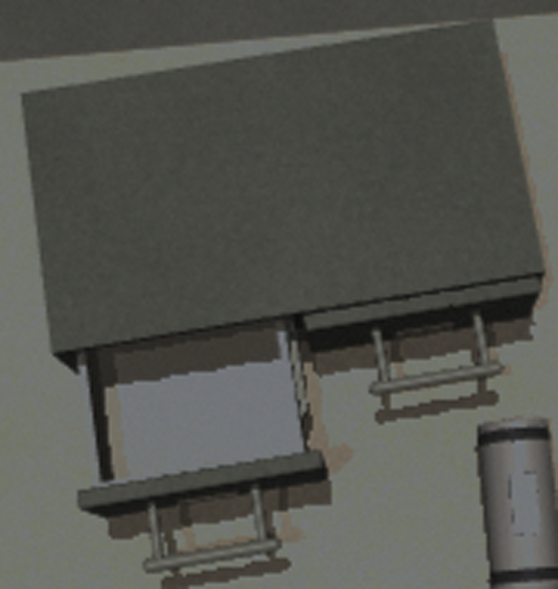

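View pics/t0c.png

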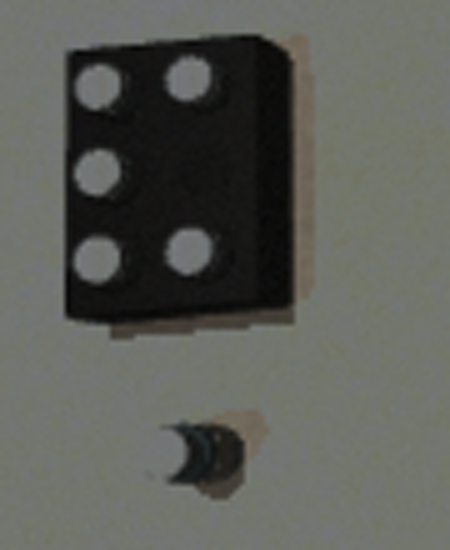

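```bash
python3 - <<'E'
from h import *
f='t0.png'
A=lambda u,v,z:w(f,310+u/5.5,170+v/5.5,z)
B=lambda u,v,z:w(f,200+u/3.1,80+v/3.1,z)
print('can',A(319,403,.03),[A(*c,.03) for c in[(243,265),(368,258),(268,550),(398,545)]])
bay=np.array([A(*c,0) for c in[(459,190),(667,176),(723,605),(509,620)]]);print('bay',bay,bay.mean(0))
v=(bay[0]+bay[1]-bay[2]-bay[3])/2;print(np.linalg.norm(v),np.degrees(np.arctan2(v[1],v[0])))
ch=np.array([B(*c,.1) for c in[(22,94),(492,20),(541,273),(53,354)]]);print('chest',ch,ch.mean(0))
for i in range(4):
  d=ch[(i+1)%4]-ch[i];print(np.linalg.norm(d),np.degrees(np.arctan2(d[1],d[0])))
print('hL',B(149,566,.065),B(278,546,.065));print('hR',B(374,388,.065),B(501,369,.065))
print('vial',w(f,144,280.6,.06), 'base',w(f,110+225/5,190+453/5,0.0))
print('bottle',w(f,483,193,0),'tray',w(f,145,225,.045))
crop('s0.png','s0a.png',440,260,520,330,8)
crop('s0.png','s0b.png',200,120,420,260,3.6)
E
```

```text
can [ 0.49   -0.1669  0.03  ] [array([ 0.5583, -0.1388,  0.03  ]), array([ 0.5561, -0.1983,  0.03  ]), array([ 0.4249, -0.1354,  0.03  ]), array([ 0.4214, -0.1955,  0.03  ])]
bay [[ 0.5899 -0.252   0.    ]
 [ 0.5872 -0.355   0.    ]
 [ 0.3795 -0.3498  0.    ]
 [ 0.3822 -0.248   0.    ]] [ 0.4847 -0.3012  0.    ]
0.20775093260921845 -1.268741001055282
chest [[ 0.8633  0.2144  0.1   ]
 [ 0.8927 -0.1824  0.1   ]
 [ 0.6688 -0.1963  0.1   ]
 [ 0.6391  0.1976  0.1   ]] [0.765975 0.008325 0.1     ]
0.3978876725911473 -85.76254144951145
0.22433105001314474 -176.44756342671158
0.39501810085108763 94.31193408702889
0.2248285569050337 4.285341403460075
hL [0.4679 0.1374 0.065 ] [0.4739 0.0341 0.065 ]
hR [ 0.5944 -0.0542  0.065 ] [ 0.6003 -0.1596  0.065 ]
vial [0.4486 0.395  0.06  ] base [0.4483 0.3933 0.    ]
bottle [ 0.5986 -0.4992  0.    ] tray [0.5892 0.399  0.045 ]
```

View pics/s0a.png

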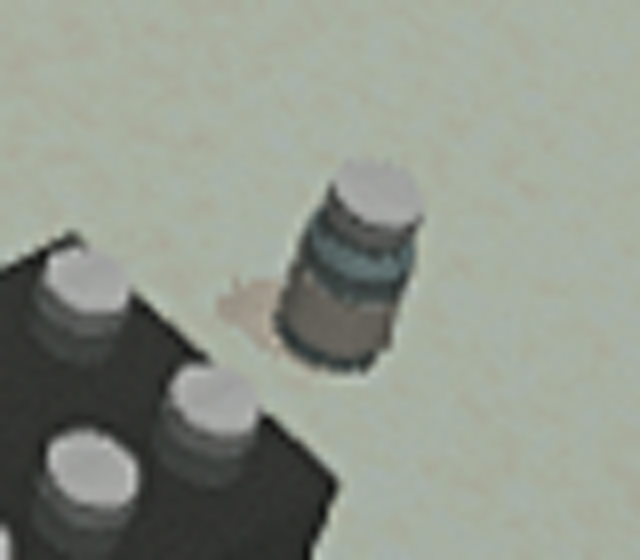

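View pics/s0b.png

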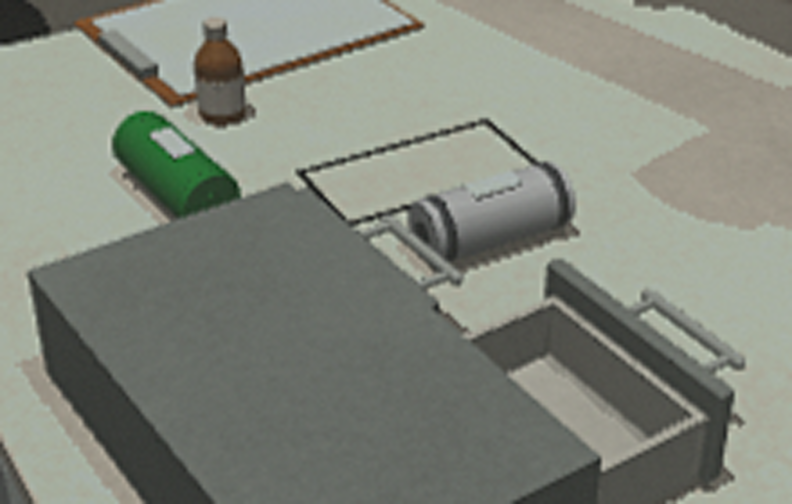

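The vial crop shows the lone vial standing upright, cap centre at about (487,284) in the scene picture. Canister, bay and chest all measure consistently. Next I move above the canister with the fingers shut and the jaw axis along the canister's axis.

Request:
{"api": "send_rows", "payload": {"targets": [[1, 60, 60, 0, 10], [1, 100, 105, 0, 20], [1, 140, 150, 0, 30], [1, 180, 192, 0, 40], [1, 220, 235, 0, 50], [1, 260, 277, -20, 60], [1, 300, 320, -50, 70], [1, 340, 362, -80, 75], [1, 358, 381, -110, 75], [1, 358, 381, -125, 75]], "squeeze": 20}}

```text
time: 1.35
ee_pos: [0.4903, -0.1507, 0.1035]
tcp_rot: [-179.9, 0.2, -0.9]
wrist_force: [-1.5, -0.4, 1.0]
opening: 0.0004
```

```bash
python3 - <<'E'
from h import *
o=bot.get_obs();print(o['time'],o['ee_pos'],o['tcp_rot'],o['q'].round(1),o['wrist_force'],o['opening'])
from scipy.optimize import least_squares
r=least_squares(lambda p:np.r_[px('t0.png',p)-[144,280.6],px('s0.png',p)-[487.2,284]],[.448,.394,.06],diff_step=1e-2);print(r.x,r.fun)
E
```

```text
1.35 [ 0.49031672 -0.150666    0.10350502] [-179.93196237    0.19220178   -0.89053029] [-17.1  -0.5  -9.7  81.    0.   73.8] [-1.48324427 -0.39533947  1.02523091] 0.0003706953548547681
[0.44737686 0.39835248 0.05662066] [-0.7  0.6 -0.9  0. ]
```

Request:
{"api": "send_rows", "payload": {"targets": [[1, 0, 0, -25, 0], [1, 0, 0, -40, 0], [1, 0, 0, -44, 0], [1, 0, 0, -46, 0], [1, 0, 0, -47, 0], [1, 0, 0, -47, 0]]}}

```text
time: 2.1
ee_pos: [0.4905, -0.153, 0.0598]
tcp_rot: [180.0, -0.0, -1.1]
wrist_force: [-0.0, -0.3, 0.1]
opening: 0.0001
```

Request:
{"api": "send_rows", "payload": {"targets": [[1, 0, 0, -1, 0], [1, 0, 0, -2, 0], [1, 0, 0, -3, 0], [1, 0, 0, -3, 0]]}}

```text
time: 2.6
ee_pos: [0.4908, -0.153, 0.0589]
tcp_rot: [180.0, -0.1, -1.1]
wrist_force: [-7.2, 2.9, 20.0]
opening: -0.0
```

Request:
{"api": "send_rows", "payload": {"targets": [[1, 0, -6, 1, 0], [1, 0, -15, 2, 0], [1, 0, -25, 1.5, 0], [1, 0, -35, 0.5, 0], [1, 0, -45, -1, 0], [1, 0, -53, -1, 0], [1, 0, -60, 20, 0], [1, 0, -50, 40, 0]]}}

```text
time: 3.6
ee_pos: [0.4901, -0.2035, 0.0969]
tcp_rot: [180.0, -0.0, -1.2]
wrist_force: [0.3, 0.3, -0.4]
opening: 0.0
```

```bash
python3 - <<'E'
from h import *
snap('top','t1.png');crop('t1.png','t1a.png',310,170,450,290,5.5);print(bot.get_obs()['ee_pos'])
E
```

```text
[ 0.49113565 -0.20264446  0.09977372]
```

View pics/t1a.png

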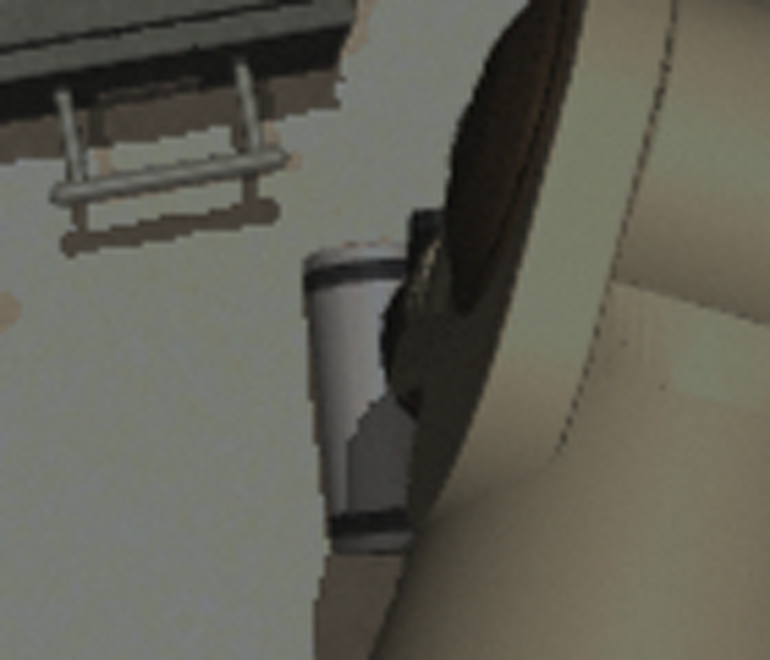

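Request:
{"api": "send_rows", "payload": {"targets": [[1, 0, 25, 0, 0], [1, 0, 25, -25, 0], [1, 0, 25, -37, 0], [1, 0, 25, -39, 0], [1, 0, 20, -39, 0], [1, 0, 10, -38.8, 0], [1, 0, -2, -38.5, 0], [1, 0, -14, -38.5, 0], [1, 0, -26, -38.5, 0], [1, 0, -38, -38.8, 0]]}}

```text
time: 4.9
ee_pos: [0.4892, -0.2421, 0.059]
tcp_rot: [179.9, 0.1, -1.1]
wrist_force: [-5.3, -1.0, 10.5]
opening: -0.0001
```

Request:
{"api": "send_rows", "payload": {"targets": [[1, 0, -12, -0.5, 0], [1, 0, -20, 5, 0], [1, 0, -10, 30, 0], [1, 0, 60, 45, 0], [1, 0, 100, 45, 0], [1, 0, 100, 45, 0]]}}

```text
time: 5.65
ee_pos: [0.4905, -0.1385, 0.1032]
tcp_rot: [-180.0, -0.1, -0.9]
wrist_force: [-0.3, -0.6, 0.3]
opening: -0.0001
```

```bash
python3 - <<'E'
from h import *
snap('top','t2.png');crop('t2.png','t2a.png',310,170,450,290,5.5);print(bot.get_obs()['ee_pos'])
E
```

```text
[ 0.49058069 -0.13983099  0.10289874]
```

View pics/t2a.png

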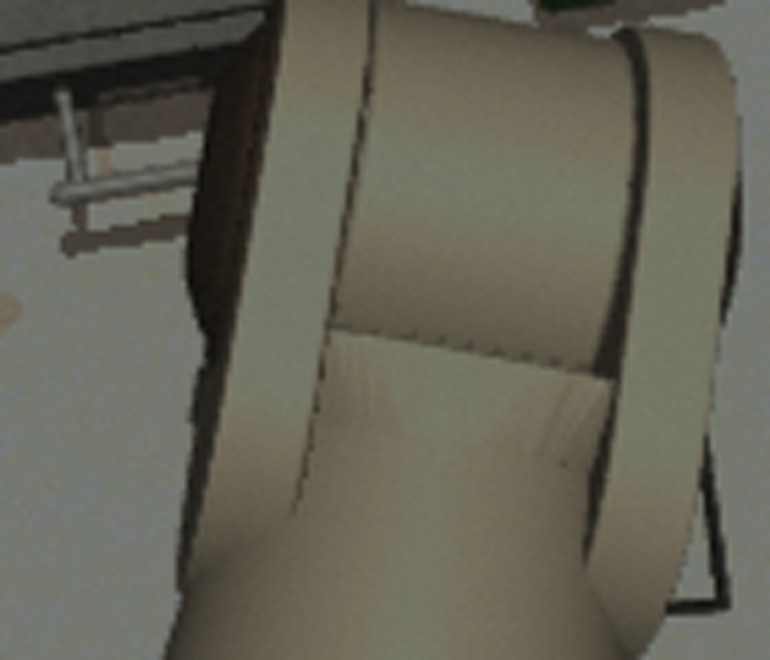

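The arm hides the canister from the top camera. I'll use the scene and wrist cameras.

```bash
python3 - <<'E'
from h import *
snap('scene','s2.png');crop('s2.png','s2b.png',200,100,420,260,3.6)
E
```

```text
(no output)
```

View pics/s2b.png

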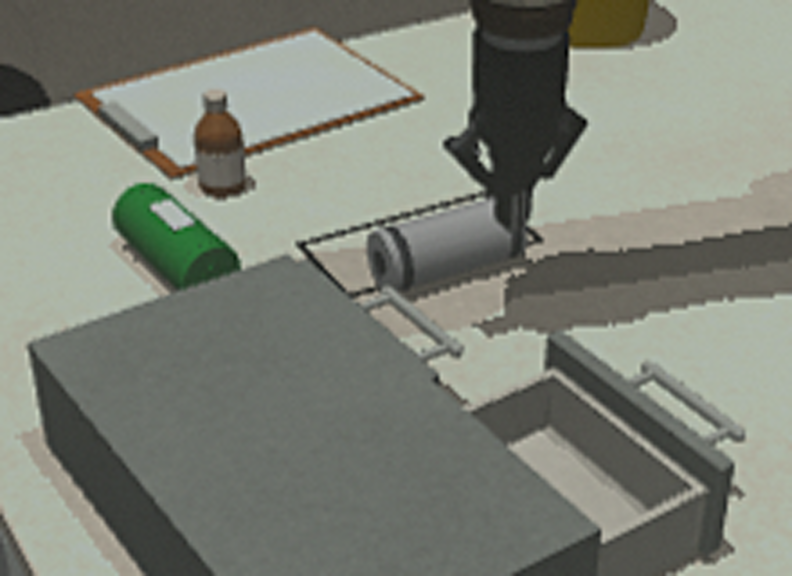

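```bash
python3 - <<'E'
from h import *
crop('s2.png','s2c.png',295,150,355,190,12)
# reference: initial end centre in s0 crop(3.6,200,120): approx
print(w('s2.png',305.6,172.8,.03),px('s0.png',[.5597,-.168,.03]))
for y in (-.24,-.25,-.26): print(y,px('s2.png',[.5585,y,.03]))
crop('s0.png','s0c.png',305,165,365,205,12)
E
```

```text
[ 0.5582 -0.2437  0.03  ] [316.9 184.3]
-0.24 [306.1 173.4]
-0.25 [304.6 171.9]
-0.26 [303.1 170.5]
```

View pics/s2c.png

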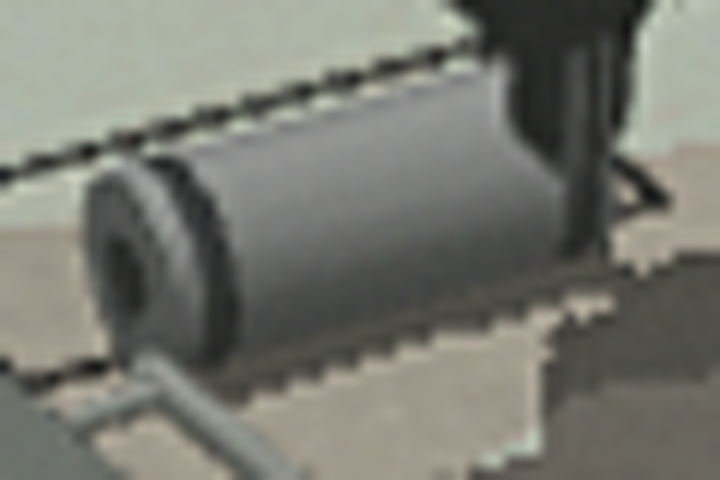

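View pics/s0c.png

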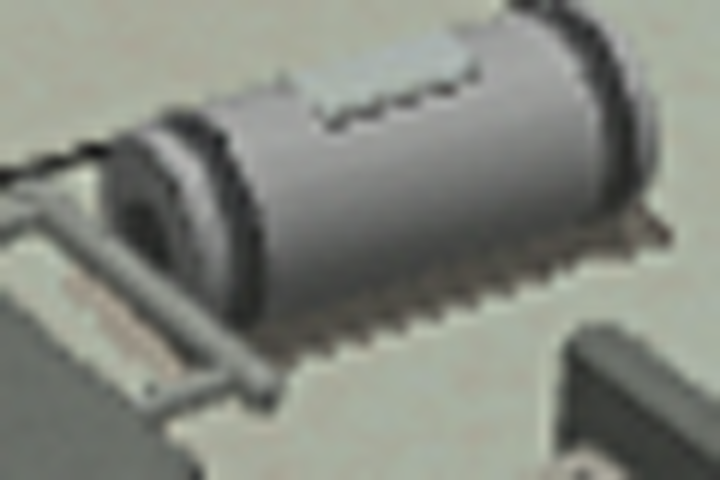

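Request:
{"api": "send_rows", "payload": {"targets": [[1, 0, -45, 0, 0], [1, 0, -87, 0, 0], [1, 0, -87, -25, 0], [1, 0, -87, -43, 0], [1, 0, -87, -45.2, 0], [1, 0, -92, -45.2, 0], [1, 0, -102, -45, 0], [1, 0, -114, -44.7, 0], [1, 0, -126, -44.7, 0], [1, 0, -138, -44.7, 0]]}}

```text
time: 7.0
ee_pos: [0.489, -0.28, 0.0596]
tcp_rot: [179.9, 0.1, -1.1]
wrist_force: [-11.4, 0.4, 16.2]
opening: 0.0002
```

Request:
{"api": "send_rows", "payload": {"targets": [[1, 0, -12, -0.3, 0], [1, 0, -24, -0.7, 0], [1, 0, -32, 5, 0], [1, 0, -22, 30, 0], [1, 0, 40, 50, 0], [1, 0, 100, 80, 0], [1, 0, 160, 100, 0], [1, 0, 220, 110, 0], [1, 0, 280, 110, 0], [1, 0, 320, 110, 0]]}}

```text
time: 8.25
ee_pos: [0.4901, 0.0436, 0.1683]
tcp_rot: [-180.0, -0.0, -1.0]
wrist_force: [0.1, -0.4, 0.3]
opening: -0.0005
```

```bash
python3 - <<'E'
from h import *
snap('top','t3.png');crop('t3.png','t3a.png',310,170,450,290,5.5);print(bot.get_obs()['ee_pos'])
E
```

```text
[0.48998129 0.04690751 0.16807244]
```

View pics/t3a.png

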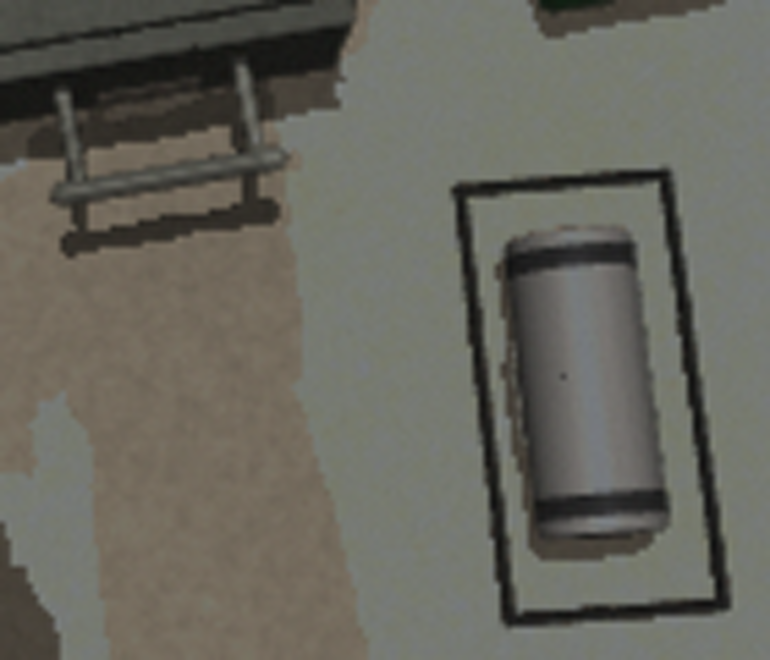

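Request:
{"api": "send_rows", "payload": {"targets": [[1, -40, 25, 0, 0], [1, -65, 45, 0, 0], [1, -65, 45, -60, 0], [1, -65, 45, -105, 0], [1, -65, 45, -120, 0], [1, -50, 45, -120, 0], [1, -40, 45, -120, 0], [1, -20, 46, -120, 0], [1, 0, 47, -120, 0], [1, 0, 47, -120, 0]]}}

```text
time: 9.55
ee_pos: [0.4923, 0.0882, 0.049]
tcp_rot: [-180.0, -0.1, -1.1]
wrist_force: [-0.1, -0.5, 0.2]
opening: -0.0001
```

```bash
python3 - <<'E'
from h import *
print('can',w('t3.png',310+585/5.5,170+383/5.5,.03))
E
```

```text
can [ 0.4875 -0.2923  0.03  ]
```

Request:
{"api": "send_rows", "payload": {"targets": [[1, 15, 1, 0, 0], [1, 30, 2, 0, 0], [1, 45, 3, 0, 0], [1, 60, 4, 0, 0], [1, 68, 5, 0, 0], [1, 72, 5, 0, 0], [1, 75, 5, 0, 0], [1, 75, 5, 0, 0]]}}

```text
time: 10.55
ee_pos: [0.5646, 0.0933, 0.0476]
tcp_rot: [-180.0, 0.1, -1.1]
wrist_force: [-4.3, 1.2, 0.2]
opening: 0.0002
```

```bash
python3 - <<'E'
from h import *
snap('scene','s4.png');crop('s4.png','s4b.png',200,100,420,260,3.6)
E
```

```text
(no output)
```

View pics/s4b.png

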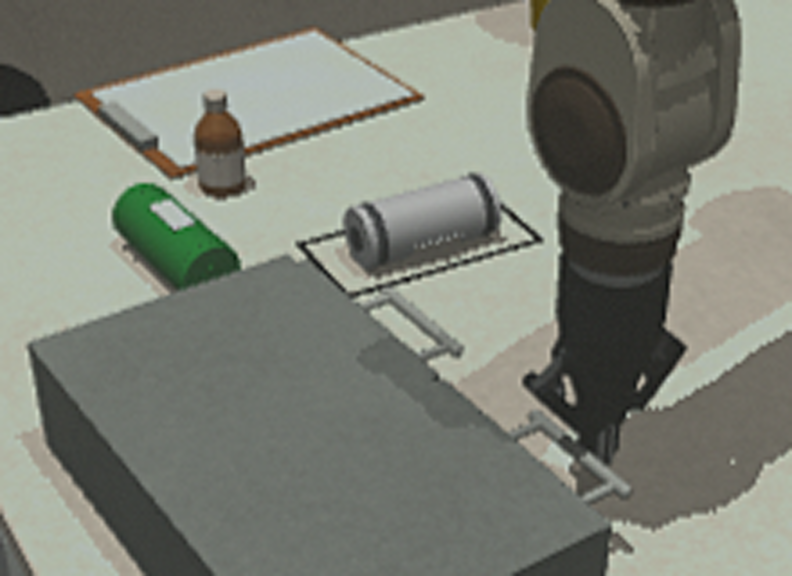

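The left drawer looks nearly shut, and the canister sits inside its outline. I'll push a little more until the force shows the stop.

Request:
{"api": "send_rows", "payload": {"targets": [[1, 1.5, 0, 0, 0], [1, 3, 0, 0, 0], [1, 4.5, 0, 0, 0], [1, 4.5, 0, 0, 0]]}}

```text
time: 11.1
ee_pos: [0.5652, 0.0933, 0.0474]
tcp_rot: [-180.0, 0.5, -1.0]
wrist_force: [-25.7, 1.3, 11.2]
opening: -0.0002
```

Request:
{"api": "send_rows", "payload": {"targets": [[1, -25, 0, 0, 0], [1, -30, -5, 60, 0], [1, -25, -30, 105, 10], [1, -10, -60, 105, 20], [1, 5, -95, 105, 30], [1, 20, -130, 105, 40], [1, 35, -165, 105, 50], [1, 55, -198, 105, 60], [1, 55, -198, 105, 70], [1, 55, -198, 105, 80]]}}

```text
time: 12.35
ee_pos: [0.6251, -0.1058, 0.1528]
tcp_rot: [180.0, 0.0, 79.2]
wrist_force: [0.0, -0.7, -0.0]
opening: 0.0002
```

Request:
{"api": "send_rows", "payload": {"targets": [[1, 0, 0, 0, 10], [1, 0, 0, 0, 15], [1, 0, 0, 0, 15]]}}

```text
time: 12.72
ee_pos: [0.6249, -0.1051, 0.153]
tcp_rot: [180.0, 0.0, 93.9]
wrist_force: [-0.4, -0.7, -0.6]
opening: 0.0005
```

```bash
python3 - <<'E'
from h import *
o=bot.get_obs();print(o['time'],o['ee_pos'],o['tcp_rot'])
snap('wrist','w5.png');snap('scene','s5.png');crop('s5.png','s5b.png',200,100,420,260,3.6)
E
```

```text
12.725 [ 0.62494386 -0.1050693   0.15302321] [1.79952789e+02 2.98470949e-02 9.38634375e+01]
```

View pics/w5.png

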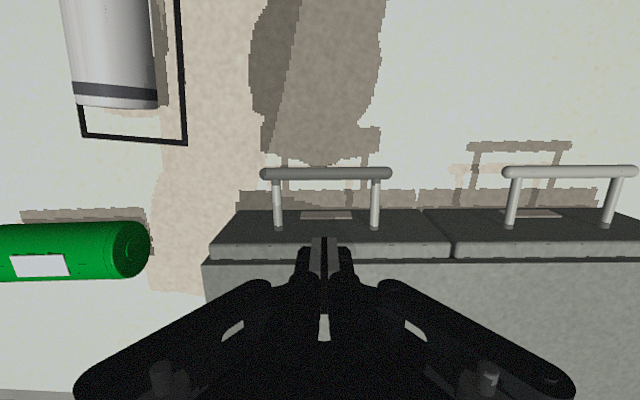

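View pics/s5b.png

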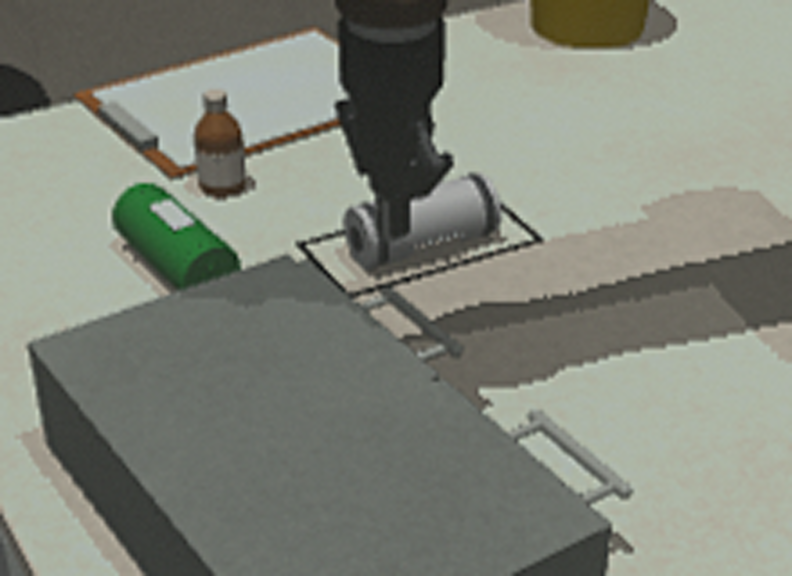

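The wrist view shows both drawer fronts flush. The right handle bar runs from (262,173) to (391,173), with the front's edge at about row 210. I'll compute the gap.

```bash
cat >> h.py <<'E'
from scipy.spatial.transform import Rotation as Ro
def ww(f,pos,rpy,u,v,z):
    d=np.load('pics/'+f+'.npz');K=d['K'];M=d['V'];R=Ro.from_euler('xyz',rpy,degrees=True).as_matrix()
    o=R@M[:3,3]+pos;r=R@M[:3,:3]@np.linalg.inv(K)@[u,v,1]
    return np.round(o+r*(z-o[2])/r[2],4)
E
python3 - <<'E'
from h import *
P=[.62494,-.10507,.15302];A=[179.95,.03,93.86]
for u,v,z in [(262,173,.065),(391,173,.065),(326,173,.065),(330,210,.019),(330,243,.094),(240,210,.019),(150,255,.094),(420,210,.019),(502,172,.065),(638,171,.065)]:
  print(u,v,ww('w5.png',P,A,u,v,z))
E
```

```text
262 173 [ 0.601  -0.1579  0.065 ]
391 173 [ 0.594  -0.0512  0.065 ]
326 173 [ 0.5975 -0.105   0.065 ]
330 210 [ 0.6461 -0.0972  0.019 ]
330 243 [ 0.6468 -0.0986  0.094 ]
240 210 [ 0.6523 -0.1903  0.019 ]
150 255 [ 0.6668 -0.2406  0.094 ]
420 210 [ 0.6399 -0.0043  0.019 ]
502 172 [0.5871 0.0402 0.065 ]
638 171 [0.5788 0.1519 0.065 ]
```

Request:
{"api": "send_rows", "payload": {"targets": [[1, 0, 0, -40, 0], [1, 0, 0, -70, 0], [1, 0, 0, -90, 0], [1, 0, 0, -106, 0], [1, 0, 0, -106, 0]]}}

```text
time: 13.45
ee_pos: [0.6243, -0.1048, 0.0459]
tcp_rot: [-179.9, -0.0, 93.9]
wrist_force: [0.5, 0.3, 1.3]
opening: -0.0002
```

Request:
{"api": "send_rows", "payload": {"targets": [[1, -8, -0.5, 0, 0], [1, -14, -1, 0, 0], [1, -24, -1.5, 0, 0], [1, -38, -2.4, 0, 0], [1, -54, -3.4, 0, 0], [1, -70, -4.5, 0, 0], [1, -86, -5.5, 0, 0], [1, -102, -6.6, 0, 0], [1, -116, -7.4, 0, 0], [1, -126, -8.1, 0, 0]]}}

```text
time: 14.7
ee_pos: [0.498, -0.113, 0.0471]
tcp_rot: [180.0, 0.0, 93.9]
wrist_force: [2.7, -0.8, 1.6]
opening: -0.0001
```

Request:
{"api": "send_rows", "payload": {"targets": [[1, -8, -0.5, 0, 0], [1, -15, -1, 0, 0], [1, -21, -1.4, 0, 0], [1, -25, -1.6, 0, 0], [1, -27, -1.6, 0, 0], [1, -27, -1.6, 0, 0]]}}

```text
time: 15.45
ee_pos: [0.4754, -0.1145, 0.0471]
tcp_rot: [179.6, 0.0, 94.0]
wrist_force: [21.1, 1.2, -11.0]
opening: -0.0002
```

Request:
{"api": "send_rows", "payload": {"targets": [[1, 8, 0, 0, 0], [1, 10, 1, 30, 0], [1, 10, 1, 85, 0], [1, 5, 30, 130, 0], [0.5, 0, 92, 130, 0], [0, -6, 154, 130, 0], [0, -10, 216, 130, 0], [0, -15, 278, 130, 0], [0, -20, 340, 130, 0], [0, -24, 402, 130, 0]]}}

```text
time: 16.7
ee_pos: [0.447, 0.2894, 0.1767]
tcp_rot: [-180.0, 0.0, 93.9]
wrist_force: [1.8, -0.2, -0.7]
opening: 0.0853
```

Request:
{"api": "send_rows", "payload": {"targets": [[0, 0, 55, 0, 0], [0, 0, 109, 0, 0], [0, 0, 109, 0, 0], [0, 0, 109, 0, 0]]}}

```text
time: 17.2
ee_pos: [0.4474, 0.3961, 0.1762]
tcp_rot: [-179.9, 0.1, 93.9]
wrist_force: [-0.4, 0.3, -0.3]
opening: 0.0854
```

```bash
python3 - <<'E'
from h import *
o=bot.get_obs();print(o['time'],o['ee_pos'],o['tcp_rot'],o['opening'])
snap('wrist','w6.png');snap('top','t6.png')
E
```

```text
17.2 [0.44739572 0.39609092 0.17619966] [-1.79930462e+02  7.18239253e-02  9.39446348e+01] 0.08544272433297116
```

View pics/w6.png

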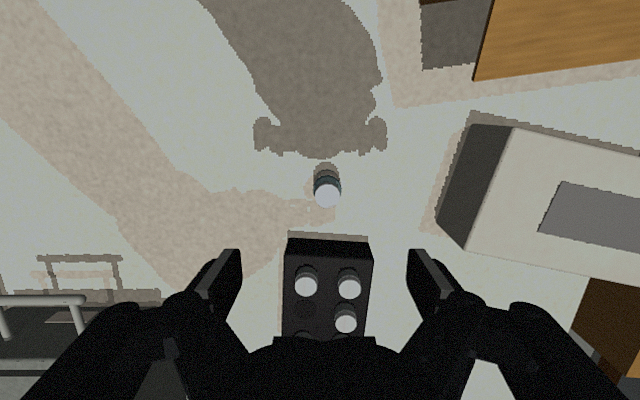

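View pics/t6.png

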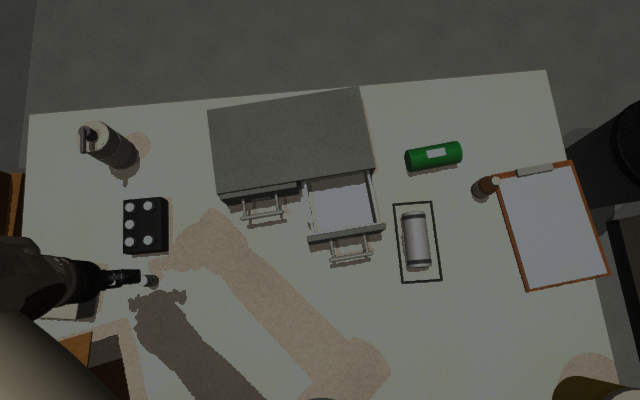

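The top view shows the left drawer shut, the right drawer out and the canister in its bay. The wrist view shows the vial's cap centre at about (327,196).

```bash
python3 - <<'E'
from h import *
P=[.44740,.39609,.17620];A=[-179.93,.07,93.94]
print(ww('w6.png',P,A,327,196,.06),ww('w6.png',P,A,315,196,.06),ww('w6.png',P,A,340,196,.06), 'tray',ww('w6.png',P,A,288,239,.045),ww('w6.png',P,A,370,240,.045))
# open drawer geometry from t6
crop('t6.png','t6b.png',290,150,400,270,5)
E
```

```text
[0.4481 0.3992 0.06  ] [0.4488 0.3877 0.06  ] [0.4472 0.4115 0.06  ] tray [0.5028 0.3617 0.045 ] [0.498  0.4485 0.045 ]
```

View pics/t6b.png

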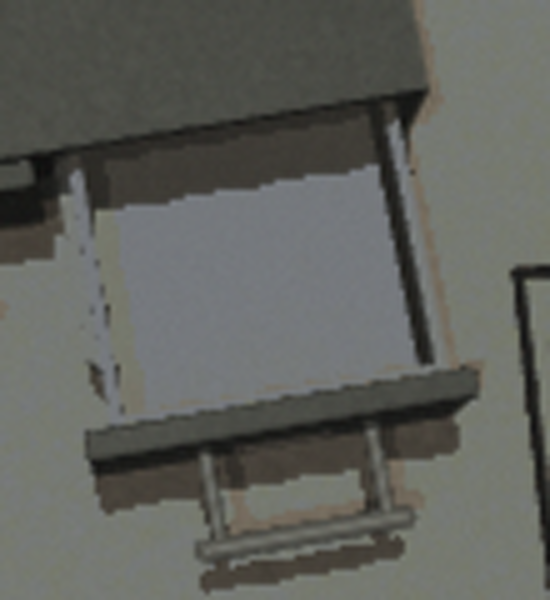

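Request:
{"api": "send_rows", "payload": {"targets": [[0, 0.5, 3, -50, 0], [0, 0.5, 3, -100, 0], [0, 0.5, 3, -135, 0], [0, 0.5, 3, -155, 0], [0, 0.5, 3, -166, 0], [0, 0.5, 3, -166, 0], [0.4, 0.5, 3, -166, 0], [0.6, 0.5, 3, -166, 0], [0.8, 0.5, 3, -166, 0], [0.8, 0.5, 3, -166, 0]], "squeeze": 20}}

```text
time: 18.55
ee_pos: [0.4484, 0.3997, 0.0114]
tcp_rot: [180.0, -0.0, 93.9]
wrist_force: [0.1, -1.0, 3.6]
opening: 0.0294
```

Request:
{"api": "send_rows", "payload": {"targets": [[1, 0, 0, 0, 0], [1, 0, 0, 0, 0], [1, 0, 0, 3, 0], [1, 0, 0, 10, 0], [1, 0, 0, 25, 0], [1, 0, 0, 25, 0]]}}

```text
time: 19.3
ee_pos: [0.449, 0.4001, 0.0377]
tcp_rot: [179.9, -0.1, 93.9]
wrist_force: [-0.3, -0.5, 0.1]
opening: 0.0293
```

```bash
python3 - <<'E'
from h import *
o=bot.get_obs();print(o['time'],o['ee_pos'],o['tcp_rot'],o['opening'],o['wrist_force'])
snap('wrist','w7.png');snap('scene','s7.png');crop('s7.png','s7b.png',400,180,560,360,3.3)
B=lambda u,v,z:w('t6.png',290+u/5,150+v/5,z)
print('front top',B(87,432,.094),B(477,368,.094),'handle',B(197,552,.065),B(412,518,.065),'chest edge',B(427,92,.1),B(0,160,.1))
E
```

```text
19.3 [0.44899608 0.40012286 0.03772724] [ 1.79874443e+02 -9.79964848e-02  9.39117395e+01] 0.029337703171544022 [-0.32145826 -0.49405985  0.12980896]
front top [ 0.5151 -0.0145  0.094 ] [ 0.5283 -0.2065  0.094 ] handle [ 0.4543 -0.0626  0.065 ] [ 0.4608 -0.1702  0.065 ] chest edge [ 0.6677 -0.1984  0.1   ] [0.653  0.0165 0.1   ]
```

View pics/s7b.png

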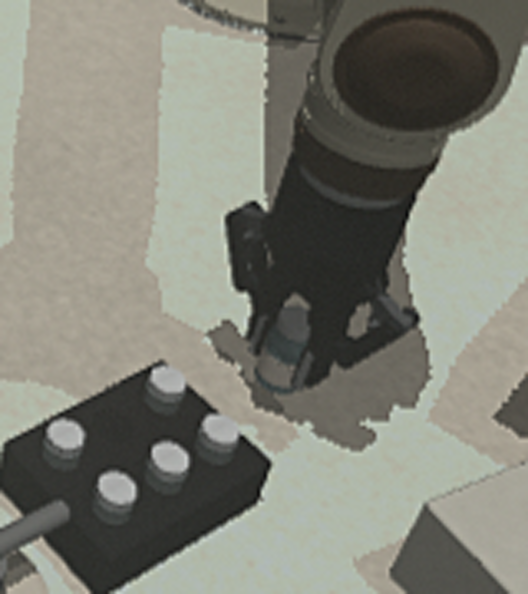

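View pics/w7.png

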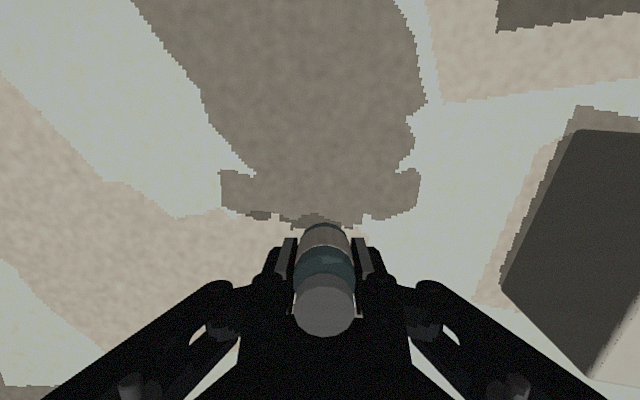

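The vial is held upright, with the opening at 29 mm. The drawer's floor point works out to about (0.581, -0.109).

Request:
{"api": "send_rows", "payload": {"targets": [[1, 0, 0, 20, 0], [1, 0, 0, 60, 0], [1, 0, 0, 105, 0], [1, 0, -20, 140, 0], [1, 5, -55, 150, 0], [1, 15, -100, 150, 0], [1, 25, -150, 150, 0], [1, 40, -200, 150, 0], [1, 55, -250, 150, 0], [1, 70, -300, 150, 0]]}}

```text
time: 20.65
ee_pos: [0.5184, 0.0978, 0.1855]
tcp_rot: [-180.0, 0.0, 93.9]
wrist_force: [1.7, -0.1, 0.2]
opening: 0.0292
```

Request:
{"api": "send_rows", "payload": {"targets": [[1, 15, -50, 0, 0], [1, 30, -100, 0, 0], [1, 45, -150, 0, 0], [1, 57, -190, 0, 0], [1, 62, -206, 0, 0], [1, 62, -208, 0, 0], [1, 62, -208, 0, 0]]}}

```text
time: 21.52
ee_pos: [0.58, -0.1075, 0.1857]
tcp_rot: [-180.0, -0.0, 94.0]
wrist_force: [0.1, -0.2, -0.9]
opening: 0.0297
```

```bash
python3 - <<'E'
from h import *
o=bot.get_obs();print(o['time'],o['ee_pos'],o['tcp_rot'],o['opening'],o['wrist_force'])
snap('wrist','w8.png')
d=np.load('pics/w8.png.npz');R=Ro.from_euler('xyz',o['tcp_rot'],degrees=True).as_matrix()
print([ww('w8.png',o['ee_pos'],o['tcp_rot'],u,v,.065) for u,v in [(320,100)]])
E
```

```text
21.525 [ 0.58000947 -0.10753909  0.1857334 ] [-1.79983306e+02 -2.24737082e-02  9.39563345e+01] 0.029678506472870667 [ 0.13821504 -0.18283785 -0.88875811]
[array([ 0.4947, -0.1165,  0.065 ])]
```

View pics/w8.png

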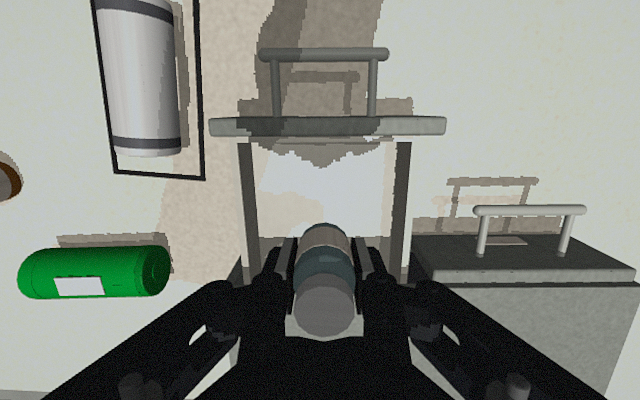

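Request:
{"api": "send_rows", "payload": {"targets": [[1, 0, 0, -45, 0], [1, 0, 0, -90, 0], [1, 0, 0, -120, 0], [1, 0, 0, -138, 0], [1, 0, 0, -147, 0], [1, 0, 0, -151, 0], [1, 0, 0, -152, 0], [1, 0, 0, -152, 0]]}}

```text
time: 22.58
ee_pos: [0.5806, -0.1087, 0.0345]
tcp_rot: [179.9, 0.0, 93.9]
wrist_force: [-0.4, -0.2, -0.4]
opening: 0.0289
```

```bash
python3 - <<'E'
from h import *
snap('scene','s9.png');crop('s9.png','s9b.png',240,130,420,270,4)
E
```

```text
(no output)
```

View pics/s9b.png

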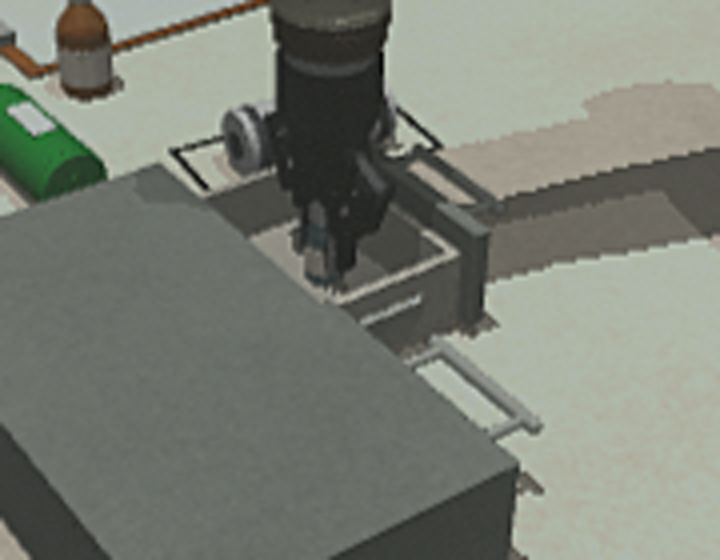

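The vial is inside the drawer and upright, about 4 mm above the floor. I'll lower it in small steps.

Request:
{"api": "send_rows", "payload": {"targets": [[1, 0, 0, -1, 0], [1, 0, 0, -2, 0], [1, 0, 0, -2.8, 0], [1, 0, 0, -2.8, 0], [1, 0, 0, -2.8, 0]]}}

```text
time: 23.25
ee_pos: [0.5802, -0.1085, 0.031]
tcp_rot: [-180.0, -0.0, 93.9]
wrist_force: [-0.0, 0.0, -0.3]
opening: 0.0293
```

Request:
{"api": "send_rows", "payload": {"targets": [[1, 0, 0, -0.5, 0], [1, 0, 0, -0.5, 0], [1, 0, 0, -1, 0], [1, 0, 0, -1, 0]]}}

```text
time: 23.75
ee_pos: [0.5804, -0.1086, 0.0304]
tcp_rot: [180.0, 0.0, 93.9]
wrist_force: [-0.4, 0.4, 3.3]
opening: 0.0294
```

Contact at 3 N, so I'll release.

Request:
{"api": "send_rows", "payload": {"targets": [[0.6, 0, 0, 0, 0], [0.5, 0, 0, 0, 0], [0.3, 0, 0, 0, 0], [0.2, 0, 0, 0, 0], [0.2, 0, 0, 0, 0], [0.2, 0, 0, 10, 0], [0.2, 0, 0, 35, 0], [0.2, 0, 0, 70, 0], [0.2, 0, 0, 120, 0], [0.2, 0, 0, 150, 0]]}}

```text
time: 25.0
ee_pos: [0.5807, -0.1086, 0.1836]
tcp_rot: [179.8, 0.0, 93.9]
wrist_force: [0.8, -0.0, -0.3]
opening: 0.0681
```

Request:
{"api": "send_rows", "payload": {"targets": [[0.2, -50, 30, 10, 0], [0.2, -100, 70, 20, 0], [0.2, -150, 120, 20, 0], [0.2, -180, 180, 20, 0], [0.2, -180, 240, 20, 0], [0.2, -180, 300, 20, 0], [0.2, -180, 340, 20, 0], [0.2, -180, 340, 20, 0]]}}

```text
time: 26.0
ee_pos: [0.3997, 0.234, 0.2003]
tcp_rot: [180.0, -0.0, 94.2]
wrist_force: [-0.1, -0.7, -0.5]
opening: 0.0685
```

```bash
python3 - <<'E'
from h import *
print(bot.get_obs()['time'],bot.get_obs()['ee_pos'],bot.get_obs()['wrist_force'])
snap('scene','s10.png');crop('s10.png','s10b.png',220,110,420,260,4)
snap('top','t10.png');crop('t10.png','t10b.png',220,150,450,300,3.4)
E
```

```text
26.0 [0.39968369 0.2339901  0.20029339] [-0.14200185 -0.7341557  -0.48416617]
```

View pics/s10b.png

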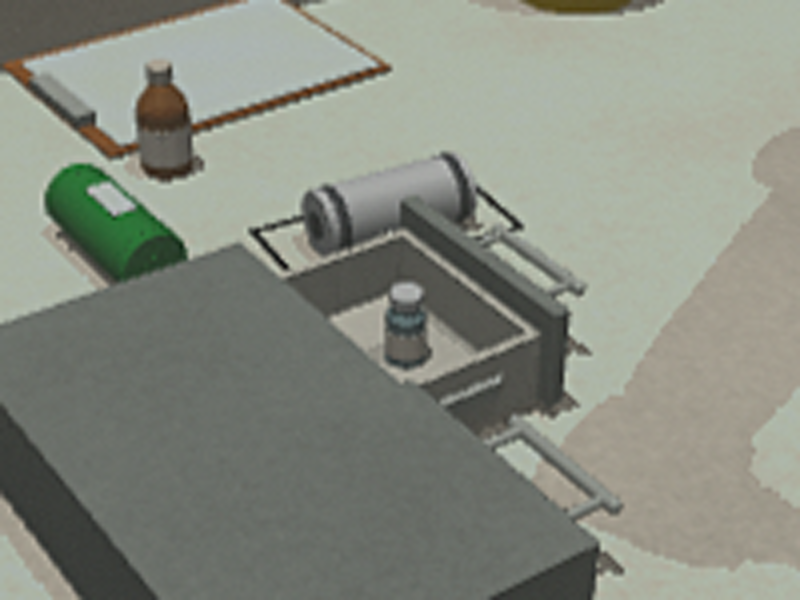

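View pics/t10b.png

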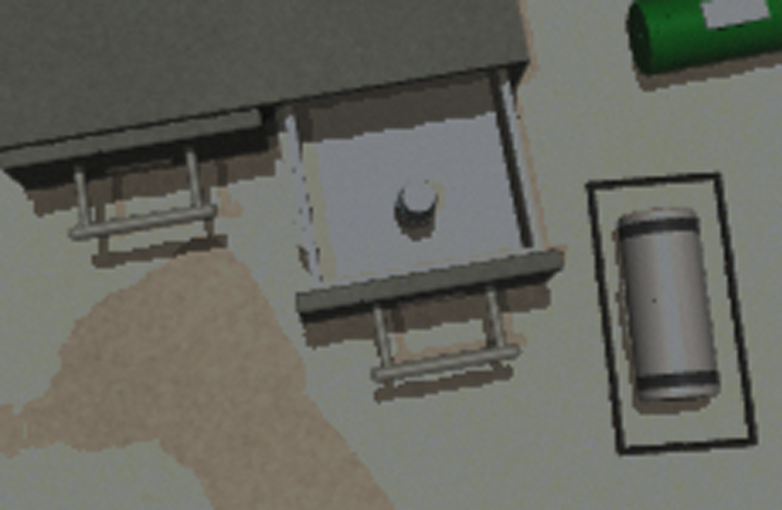

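View pics/t10.png

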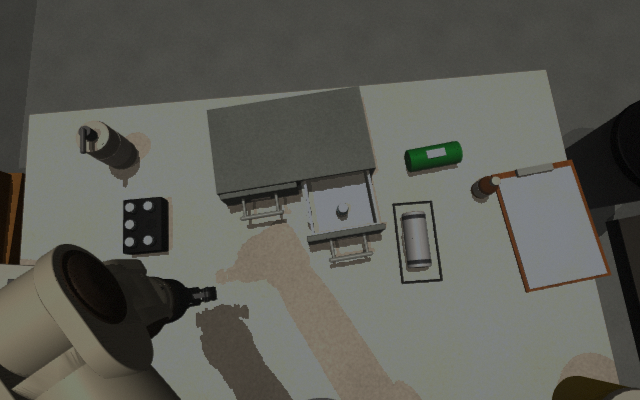

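The last pictures show:
- the vial upright on the drawer floor, at (343,210) in the top view
- the canister inside its outline, at (416,240)
- the left drawer flush
- the brown bottle at (485,187) and the tray at (145,225), both unmoved

I'm handing in.

```bash
python3 - <<'E'
from workcell import bot
print(bot.job_done())
E
```

```text
the job is handed in; nothing more can be done
None
```

The job is handed in, after about 26 s of robot time, and my last checks show every step done in the order asked.

- **Canister:** I rolled it into its bay with three strokes of the shut fingertips on its top. It rests about 9 mm off the bay's centre line on the side it came from. That leaves about 9 mm to the outline there, with about 2 mm of calibration error.
- **Left drawer:** I pushed it by its handle until the force rose to about 26 N at the stop. Both drawer fronts then looked flush, and it still looked shut in the last pictures.
- **Right drawer:** I pulled it by its handle to its stop at about 21 N. The handle moved about 140 mm by the pictures.
- **Vial:** I lowered it until it touched the drawer floor at about 3 N, then let go. It stands upright near the middle of the floor.
- **Left alone:** The brown bottle and the foam tray look unmoved, and the arm was clear of everything at the end.

None of the checks failed or disagreed.

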